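# Put the master tap body away in the push-to-open sample drawer

### The job

Press the plain front of the small grey bench cabinet until its touch latch lets go and the drawer springs open, then stand the brass tap body (the one with the short side spout) upright and fully home in the larger round nest inside the drawer, and let go of it. Finally push the drawer shut again until it latches and stays closed with the tap body in its nest. Feel for the latch and press gently, never above about 30 N on cabinet or drawer, and leave the other things on the bench where they are.

Things in the scene. Friction and masses are not known exactly. Their poses are not given: they have to be found in the camera images.
- cabinet: Small grey steel bench cabinet with one drawer, fixed in place. Carcass 220 deep (its x) x 250 wide (its y) x 120 high. Origin: centre of its underside on the bench. Its x points from the drawer front to the back, the way the drawer is pushed in; its sides begin at x = -110, its top at -85. Latched, the drawer front's outer face is at about x = -134, with a 12 gap behind the panel for pressing travel.
- drawer (a joint): Drawer slide, m: 0 latched (set differently each time, -0.002 to 0.003), 0.11 sprung open. Push-push latch: trips about 6.5 mm further in than latched; a stiff buffer (15 N/mm) comes at about 9 mm. Spring 5 N near latched, falling to 0 when open, damped; a slow press of 14 to 18 N is on the buffer. Pressed to there and let go it springs open in about 1.5 s; from open the same press latches it.
- front (a point): Middle of the outer face of the drawer front, 100 above the bench, 18 below its top edge; moves with the drawer. The front is a plain upright grey panel without handle, 246 wide, 12 thick, from 24 to 118 above the bench. Pressing it anywhere works; it weighs 0.9 kg with the drawer, so meet it slowly; press close under its top edge (fingertips 90 to 105 above the bench), where a gripper's wider upper parts stay above the cabinet's top.
- nest (a point): Centre of the floor of the larger nest in the drawer, 36 above the bench; moves with the drawer; hidden under the cabinet top until open. Round hole 41 dia, 14 deep, 3 chamfer, in a pale insert (top 50 above bench). It is 58 behind the front's outer face (46 to the panel inside), 58 from a side wall (top 66 above bench), 40 to -y of the drawer's middle. A 29 dia hole 90 to its +y is unused.
- sample: Master tap body of brass, standing upright, 58 high, 0.26 to 0.42 kg. Origin: centre of its foot; z up. Foot 36 dia for the lowest 18, barrel 33 dia above, short spout stub 16 dia along its +x at 31 high, ending 40 from the axis. Grip the barrel at about 46 high, closing across the stub (along its y). In the nest any heading is good; fingers that close along the drawer's width clear its front panel.
- sleeve: Bystander: short plain brass sleeve, 42 dia x 36 high, no spout. Origin: centre of its foot.
- spindle: Bystander: slim brass spindle, 68 high: foot 30 dia x 22, stem 18 dia above. Origin: centre of its foot.
- glue: Bystander: small white bottle with blue cap, 36 dia x 110 high. Origin: centre of its foot.
- ring_gauge: Bystander: flat steel ring gauge, 64 outer dia, 37 bore, 16 high. Origin: centre of its underside.
- driver: Bystander: screwdriver lying on the bench near the right side. Origin: under its middle, its length along its x.
- cup: Bystander: steel cup, 70 dia x 80 high, beside the cabinet. Origin: centre of its foot.
Mind the look-alikes: they are no part of the job. What is shaped like the sample but blue or turquoise is not meant.

How it is judged:
By the outcome, as a careful person would: the job done as asked, in the order asked, and still so for the second after the job is handed in, with the robot touching nothing.
It also fails if it takes over 72 s, if anything falls off the work surface, if the arm or the gripper's body presses on something with over 40 N, if the wrist force passes 120 N, or if a joint passes its speed limit or range.

### The arm

A 7-joint arm with a two-finger parallel gripper is mounted at the origin on the work surface. World frame = base frame: x ahead of the robot, y to its left, z up, the work surface at z = 0. Lengths are in mm, angles in rad, forces in N, time in s.
With the tool pointing down it reaches from about 400 to 875 mm from the base axis. Payload 19.3 kg.
Tool frame: the origin (TCP) lies at the very end of the fingers, on their centre line; the grasp point (between the pads) lies 19 mm behind it (grip_point_offset is the distance from the TCP to the grasp point, in mm); z points along the fingers, y is the direction in which the jaws open and shut (so a half turn about z gives the same grasp; the last joint's range is limited). The gripper opens to 85 mm and grips with 20 to 120 N. Pads are 22 mm wide; open, the fingers measure 114 mm over their backs; the gripper's body (76 mm by 85 mm) begins 54 mm behind the grasp point. The pads swing forward as they close: fully open they stand 13 mm farther back than shut.
Start: joints at [1.171, 0.521, -0.036, 1.599, 0.021, 1.021, -0.113], TCP at [202.381, -591.318, 231.291] pointing down, gripper open.
Joint ranges: [-2.91, 2.91], [-0.3, 2.13], [-1.5, 1.42], [0.17, 2.43], [-1.26, 4.41], [0.16, 1.93], [-2.52, 2.52]. Speed limits (rad/s): [1.89, 1.89, 2.39, 2.39, 3.01, 3.01, 3.01].

### API

Orientations are given as a 3x3 rotation matrix whose columns are the frame's x, y, z axes.
In Python, from workcell import * gives the robot as it stands.
- The arm moves only by the tool jog_arm, never from a script. Its argument "plan" is text: rows parted by semicolons, each of 5 numbers parted by spaces: the opening, from -1 (shut) to 1 (fully open), then the shift along the world's x, y, z normalised to -1 to 1, where 1 is 1 m, then the turn about the world's z normalised to -1 to 1, where 1 is 6 degrees. In form: claw dx dy dz twist; .... A call has 1 to 8 rows; each row shifts and turns the pose as measured when the row begins; what a row does not reach is not made up. A row lasts 1/12 s, in which the tool goes at most 41.7 mm and 7.16 degrees, less where a joint would pass 70% of its speed; a pose out of reach is approached as far as the arm can. A call with a number of a shift or a turn outside -1 to 1 is refused whole. A call with a gripper value outside its range is refused whole. The fingers move at their own pace and stop on an object; the grip force is fixed at half the most. Time passes only in rows, so rows that do not move let the fingers close. It gives the time, the measured TCP pose, the force and the opening at its end, in the units of the state.
- observe(): the state, without advancing time (a new reading comes with each control period).
- read_camera(name): name is "scene" or "top"; returns the picture (384x512x3 uint8, blue, green, red); there is no depth.
- get_calibration(name): a dict with "K" (3x3 intrinsics, pixels), "camera_from_world" (4x4, takes a point from world to camera coordinates). Camera axes: x right, y down, z forward; pixel columns grow to the right and rows downward; lengths in mm; the calibration is good to about 2 mm. A picture is of the moment at which its call begins. get_calibration takes no time and is no camera call.
- job_done(): hands the job in, once; it reports no verdict.
Trained networks look in the newest picture that a camera, given by its name, has taken for a name from the list of things; names that differ only in an ending like _2 or _b are one class to them, and where a whole thing is asked for, a point or a joint stands for the part that bears it (a point fixed in the world has none). Each returns a list of dicts, best first, with "score" (0 to 1); they miss things now and then, are a little off and sometimes report something else, mostly with a low value. They report only what shows in the picture. A call takes as long as a camera call. They do not tell look-alikes from the thing itself.
- trace(camera, query): "region" (384x512 bool, what is visible of it).
- tip_of(camera, query): "location" ([x, y, z] in mm, in world coordinates, good to about 4 mm: a listed point, or the origin of a listed thing).
The state is a dict: "clock": time; "q": joint angles; "dq": joint speeds; "joint_torque": joint torques, N m; "ee_pos": TCP position; "tool_rot": TCP orientation; "ft_force": force on the tool from outside, world axes, zero at the start; "wrist_torque": the same for the moment, N m; "gripper_width": finger opening in mm.
Only numpy, scipy, OpenCV 4.12 (cv2) and the standard library are available. Lean on these libraries where they do the work, as an engineer would, in place of code of your own. Each camera call takes 0.05 s, during which the arm holds its last target.

## Working session

There is one attempt and no reset: what is moved stays moved. The work goes in short steps, Python scripts to look and compute and a tool call to move; the robot and the scene stay as the last step left them, time stands still between calls to the robot, and variables do not carry over. Pictures are saved under pics/ and viewed, and the job is handed in when it is done.

Besides the shell and the picture viewer there is one more tool, called as name(argument=value, ...) on one line, values as JSON. jog_arm: Moves the arm, as the interface text tells. Its arguments: {"type":"object","properties":{"plan":{"type":"string"}},"required":["plan"]}

```bash
mkdir -p pics; cat > h.py <<'E'
from workcell import *
import numpy as np, cv2
def st():
    s=observe(); print('t',round(s['clock'],2),'tcp',np.round(s['ee_pos'],1),'F',np.round(s['ft_force'],1),'w',round(s['gripper_width'],1)); return s
def snap(n,f):
    im=read_camera(n); cv2.imwrite('pics/'+f,im); return im
E
python3 - <<'E'
from h import *
s=st(); print(np.round(s['tool_rot'],3))
for c in ['scene','top']:
    snap(c,c+'0.png')
    for q in ['cabinet','front','sample','sleeve','spindle','glue','ring_gauge','driver','cup']:
        if c=='scene' and q not in('cabinet','front','sample'): continue
        print(c,q,[(np.round(d['location'],0).tolist(),round(d['score'],2)) for d in tip_of(c,q)][:3])
E
```

```text
t 0.0 tcp [ 202.2 -591.   230.7] F [0.8 0.1 0.7] w 85.6
[[ 0.946  0.324 -0.   ]
 [ 0.324 -0.946  0.001]
 [-0.    -0.001 -1.   ]]
scene cabinet [([707.0, 144.0, 6.0], 0.82)]
scene front [([570.0, 152.0, 101.0], 0.63)]
scene sample [([733.0, -380.0, -1.0], 0.67), ([675.0, -292.0, -1.0], 0.58), ([580.0, -270.0, 1.0], 0.49)]
top cabinet [([702.0, 146.0, -0.0], 0.66)]
top front [([568.0, 157.0, 101.0], 0.66)]
top sample [([732.0, -379.0, 0.0], 0.8), ([672.0, -295.0, 2.0], 0.64), ([574.0, -269.0, 1.0], 0.57)]
top sleeve [([437.0, -341.0, 1.0], 0.73)]
top spindle [([465.0, -215.0, -0.0], 0.68)]
top glue [([469.0, 414.0, -2.0], 0.65)]
top ring_gauge [([575.0, 411.0, 1.0], 0.73)]
top driver [([568.0, -424.0, -0.0], 0.69)]
top cup [([680.0, -192.0, 2.0], 0.65)]
```

View pics/scene0.png

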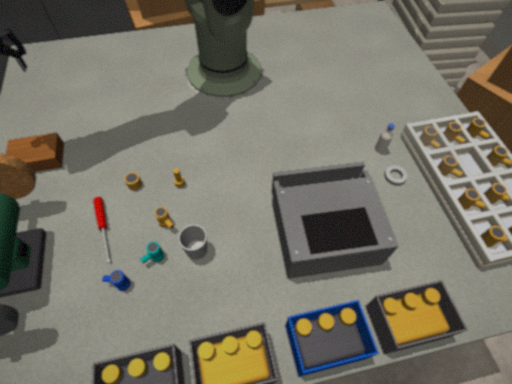

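View pics/top0.png

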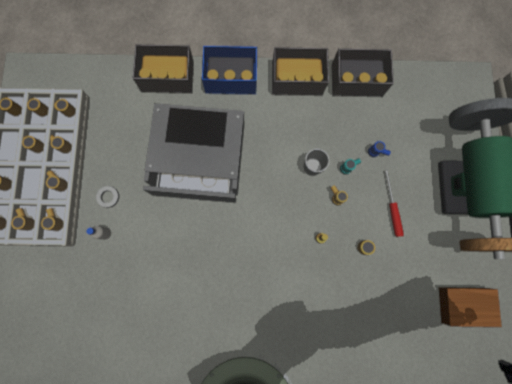

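```bash
python3 - <<'E'
from h import *
for c in ['scene','top']:
    im=cv2.imread(f'pics/{c}0.png'); C=get_calibration(c); K=np.array(C['K']);T=np.array(C['camera_from_world'])
    def pr(p):
        q=T@np.r_[p,1]; q=K@q[:3]; return q[:2]/q[2]
    for p in [(732,-379,0),(673,-293,0),(577,-270,0),(569,154,100)]: print(c,p,pr(p))
    u=pr((660,-310,25)); x,y=int(u[0]),int(u[1])
    x0,y0=max(0,x-70),max(0,y-55)
    cv2.imwrite(f'pics/{c}z.png',cv2.resize(im[y0:y0+110,x0:x0+140],None,fx=5,fy=5,interpolation=cv2.INTER_CUBIC)); print(x0,y0)
    R=T[:3,:3]; print('cam pos',-R.T@T[:3,3])
E
```

```text
scene (732, -379, 0) [125.18609621 284.85199989]
scene (673, -293, 0) [158.51973294 255.55094182]
scene (577, -270, 0) [164.22687313 221.45183096]
scene (569, 154, 100) [316.61402562 170.52266855]
79 193
cam pos [1060.74986729 -132.92304256  860.25280078]
top (732, -379, 0) [371.85186405 150.61836444]
top (673, -293, 0) [344.52447513 168.87041065]
top (577, -270, 0) [337.90094877 199.99967113]
top (569, 154, 100) [190.39422823 194.71901053]
282 116
cam pos [ 402.72291132   -2.43554078 1068.07583586]
```

```bash
python3 - <<'E'
from h import *
a=cv2.imread('pics/top0.png'); 
cv2.imwrite('pics/z1.png',cv2.resize(a[95:210,135:255],None,fx=6,fy=5.2*6/5.2*0.86,interpolation=cv2.INTER_CUBIC))
cv2.imwrite('pics/z2.png',np.hstack([cv2.resize(a[175:215,315:365],None,fx=8,fy=8,interpolation=cv2.INTER_CUBIC),cv2.resize(cv2.imread('pics/scene0.png')[200:240,140:190],None,fx=8,fy=8,interpolation=cv2.INTER_CUBIC)]))
E
```

```text
(no output)
```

View pics/z1.png

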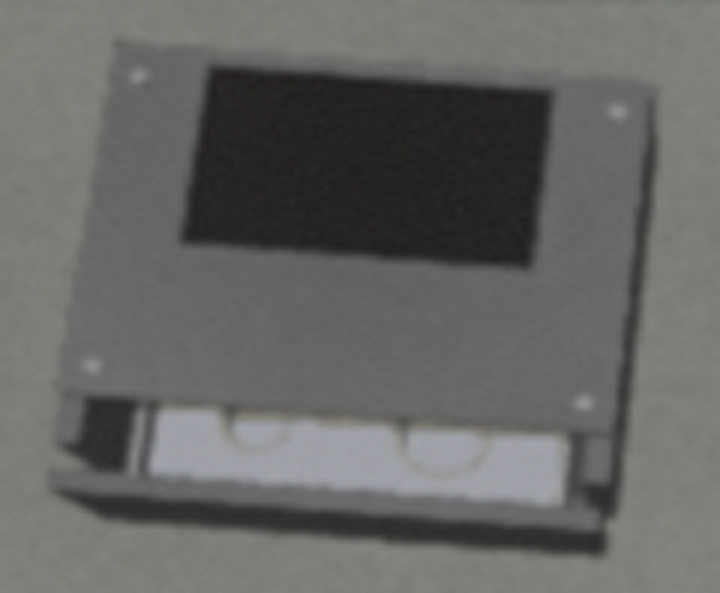

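View pics/z2.png

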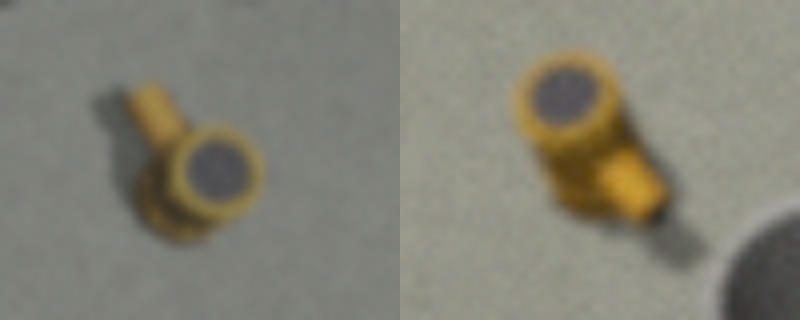

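```bash
cat >> h.py <<'E'
def bp(c,u,v,z):
    C=get_calibration(c); K=np.array(C['K']);T=np.array(C['camera_from_world']);R=T[:3,:3]
    o=-R.T@T[:3,3]; d=R.T@np.linalg.inv(K)@np.array([u,v,1]); return o+d*(z-o[2])/d[2]
def pr(c,p):
    C=get_calibration(c); K=np.array(C['K']);T=np.array(C['camera_from_world'])
    q=K@(T@np.r_[p,1])[:3]; return q[:2]/q[2]
E
python3 - <<'E'
from h import *
f=lambda x,y:(135+(x+.5)/6-.5,95+(y+.5)/5.16-.5)
for n,x,y,z in [('BL',115,42,120),('BR',655,85,120),('FL',62,390,120),('FR',612,430,120),('pl',52,490,118),('pr',603,527,118),('il',52,470,118),('ir',603,507,118)]:
    print(n,np.round(bp('top',*f(x,y),z),1))
print('top',bp('top',341.5,195.7,58),bp('scene',160.2,211.5,58))
print('stub',bp('top',333,186.6,31),bp('scene',169.5,223.9,31))
E
```

```text
BL [822.3 263.3 120. ]
BR [802.5  13.9 120. ]
FL [630.2 274.9 120. ]
FR [613.   29.7 120. ]
pl [577.9 276.4 118. ]
pr [562.3  32.7 118. ]
il [588.3 277.1 118. ]
ir [572.8  32.9 118. ]
top [ 580.02044782 -266.05563631   58.        ] [ 578.27251242 -268.3903884    58.        ]
stub [ 611.33771104 -249.05673297   31.        ] [ 604.68789359 -252.21636579   31.        ]
```

jog_arm(plan="-1 0.025 0.03 0 -0.5;-1 0.025 0.03 0 -0.5;-1 0.025 0.03 0 -0.5;-1 0.025 0.03 0 -0.5;-1 0.025 0.03 0 -0.5;-1 0.02 0.035 0 -0.5;-1 0.02 0.035 0 -0.5;-1 0.02 0.035 0 -0.5")

```text
clock: 1.37
ee_pos: [385.3, -332.9, 230.9]
tool_rot: [[0.993, -0.121, -0.002], [-0.121, -0.993, -0.003], [-0.002, 0.003, -1.0]]
ft_force: [1.3, -1.0, 1.4]
gripper_width: -0.4
```

jog_arm(plan="-1 0.01 0.04 0 0;-1 0.01 0.04 0 0;-1 0.01 0.04 0 0;-1 0.01 0.04 0 0;-1 0.01 0.04 0 0;-1 0.01 0.04 0 0;-1 0.01 0.04 0 0;-1 0.01 0.04 0 0.4")

```text
clock: 2.03
ee_pos: [465.6, -9.3, 232.8]
tool_rot: [[0.996, -0.084, 0.004], [-0.084, -0.996, -0.004], [0.004, 0.004, -1.0]]
ft_force: [2.2, 0.2, 1.3]
gripper_width: 0.2
```

jog_arm(plan="-1 0.01 0.04 0 0;-1 0.01 0.04 0 0;-1 0.005 0.04 -0.01 0;-1 0.005 0.03 -0.02 0;-1 0.005 0.02 -0.03 0;-1 0.0 0.0 -0.03 0;-1 0 0 0 0")

```text
clock: 2.62
ee_pos: [501.4, 175.8, 142.9]
tool_rot: [[0.997, -0.071, 0.012], [-0.071, -0.997, 0.002], [0.012, -0.003, -1.0]]
ft_force: [-1.4, -1.7, -1.7]
gripper_width: -0.0
```

jog_arm(plan="-1 0.005 -0.007 -0.02 0;-1 0.005 -0.006 -0.02 0;-1 0.01 -0.005 -0.006 0;-1 0.01 0 0 0;-1 0 0 0 0")

```text
clock: 3.03
ee_pos: [534.7, 156.6, 100.2]
tool_rot: [[0.997, -0.071, 0.014], [-0.071, -0.997, 0.002], [0.014, -0.003, -1.0]]
ft_force: [-0.1, -0.2, 0.5]
gripper_width: -0.1
```

```bash
python3 - <<'E'
from h import *
st(); a=snap('scene','s1.png'); b=snap('top','t1.png')
cv2.imwrite('pics/c1.png',np.hstack([cv2.resize(b[100:240,120:260],(400,400)),cv2.resize(a[100:240,250:390],(400,400))]))
E
```

```text
t 3.03 tcp [534.7 156.6 100.2] F [-0.1 -0.2  0.5] w -0.1
```

View pics/c1.png

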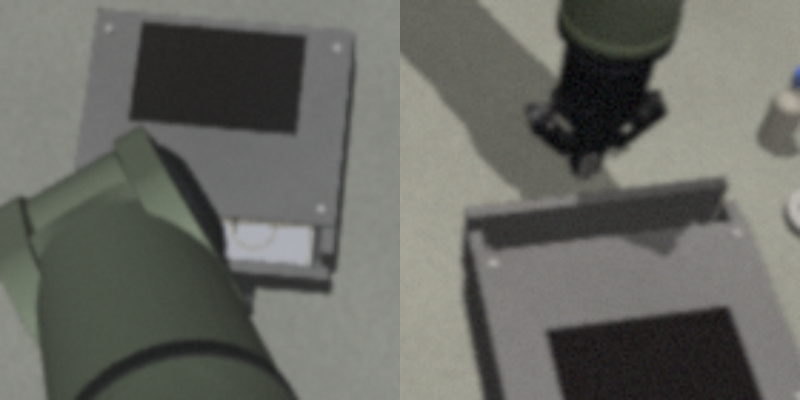

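jog_arm(plan="-1 0.008 -0.0005 -0.003 0;-1 0.006 -0.0005 0 0;-1 0.003 0 0 0;-1 0.002 0 0 0")

```text
clock: 3.47
ee_pos: [554.7, 156.7, 100.3]
tool_rot: [[0.997, -0.07, 0.017], [-0.07, -0.998, 0.004], [0.017, -0.005, -1.0]]
ft_force: [-0.1, -0.1, -0.0]
gripper_width: 0.1
```

jog_arm(plan="-1 0.002 0 0 0;-1 0.002 0 0 0")

```text
clock: 3.63
ee_pos: [559.1, 156.9, 100.6]
tool_rot: [[0.997, -0.07, 0.017], [-0.07, -0.998, 0.004], [0.017, -0.005, -1.0]]
ft_force: [-5.0, -0.6, 1.3]
gripper_width: -0.6
```

jog_arm(plan="-1 0.0015 0 0 0;-1 0.0015 0 0 0")

```text
clock: 3.8
ee_pos: [561.1, 156.8, 100.4]
tool_rot: [[0.997, -0.069, 0.015], [-0.069, -0.998, 0.003], [0.014, -0.004, -1.0]]
ft_force: [-4.6, -0.9, 2.8]
gripper_width: 0.1
```

jog_arm(plan="-1 0.0015 0 0 0;-1 0.0015 0 0 0")

```text
clock: 3.97
ee_pos: [562.8, 156.8, 100.1]
tool_rot: [[0.998, -0.069, 0.012], [-0.069, -0.998, 0.002], [0.011, -0.003, -1.0]]
ft_force: [-4.7, -0.4, 3.8]
gripper_width: 0.4
```

jog_arm(plan="-1 0.0015 0 -0.0005 0;-1 0.0015 0 -0.0005 0")

```text
clock: 4.13
ee_pos: [564.4, 156.9, 99.0]
tool_rot: [[0.998, -0.068, 0.009], [-0.068, -0.998, 0.002], [0.009, -0.002, -1.0]]
ft_force: [-7.1, 0.1, 3.7]
gripper_width: 0.2
```

jog_arm(plan="-1 0.0015 0 -0.0005 0;-1 0.0015 0 -0.0005 0")

```text
clock: 4.3
ee_pos: [565.9, 157.0, 97.7]
tool_rot: [[0.998, -0.068, 0.005], [-0.068, -0.998, 0.001], [0.005, -0.001, -1.0]]
ft_force: [-4.3, -0.8, 3.8]
gripper_width: -0.1
```

jog_arm(plan="-1 0.0015 0 0 0;-1 0.0015 0 0 0")

```text
clock: 4.47
ee_pos: [567.3, 156.9, 97.3]
tool_rot: [[0.998, -0.067, 0.002], [-0.067, -0.998, -0.0], [0.002, 0.0, -1.0]]
ft_force: [-6.1, -0.9, 4.0]
gripper_width: 0.1
```

jog_arm(plan="-1 0.0012 0 0 0")

```text
clock: 4.55
ee_pos: [567.9, 156.9, 97.2]
tool_rot: [[0.998, -0.067, 0.0], [-0.067, -0.998, -0.001], [0.0, 0.001, -1.0]]
ft_force: [-5.8, 0.5, 3.7]
gripper_width: -0.0
```

jog_arm(plan="-1 0.0015 0 0 0")

```text
clock: 4.63
ee_pos: [568.3, 156.9, 97.0]
tool_rot: [[0.998, -0.066, -0.002], [-0.066, -0.998, -0.001], [-0.002, 0.001, -1.0]]
ft_force: [-11.8, -0.3, 6.8]
gripper_width: -0.6
```

jog_arm(plan="-1 0.0015 0 0 0")

```text
clock: 4.72
ee_pos: [568.3, 156.9, 96.8]
tool_rot: [[0.998, -0.066, -0.005], [-0.066, -0.998, -0.002], [-0.005, 0.002, -1.0]]
ft_force: [-12.2, -1.0, 8.2]
gripper_width: -0.2
```

On the buffer. One slightly firmer press, then a quick retreat.

jog_arm(plan="-1 0.002 0 0 0")

```text
clock: 4.8
ee_pos: [568.5, 157.0, 96.6]
tool_rot: [[0.998, -0.066, -0.009], [-0.066, -0.998, -0.003], [-0.008, 0.003, -1.0]]
ft_force: [-16.2, -1.0, 10.2]
gripper_width: 0.3
```

jog_arm(plan="-1 -0.02 0 0 0;-1 -0.03 0 0.01 0;-1 -0.03 0 0.03 0;-1 -0.03 0 0.03 0;-1 -0.01 0 0.04 0;-1 0 -0.01 0.04 0;-1 0 -0.03 0.02 0;-1 0 -0.04 0 0")

```text
clock: 5.47
ee_pos: [440.1, 81.2, 270.6]
tool_rot: [[0.999, -0.053, -0.012], [-0.053, -0.999, -0.003], [-0.012, 0.003, -1.0]]
ft_force: [1.6, -0.6, -0.2]
gripper_width: -0.2
```

jog_arm(plan="1 0.01 -0.04 0 0.5;1 0.01 -0.04 0 0.5;1 0.015 -0.038 0 0.5;1 0.015 -0.038 0 0.5;1 0.015 -0.038 0 0.5;1 0.015 -0.038 0 0.5;1 0.015 -0.038 -0.01 0.5;1 0.015 -0.035 -0.02 0.5")

```text
clock: 6.13
ee_pos: [549.0, -230.9, 250.6]
tool_rot: [[0.926, 0.378, 0.006], [0.378, -0.926, -0.008], [0.002, 0.01, -1.0]]
ft_force: [1.3, 1.2, 0.9]
gripper_width: 85.4
```

```bash
python3 - <<'E'
from h import *
s=st(); a=snap('scene','s2.png'); b=snap('top','t2.png')
for c in ['scene','top']:
  for q in ['front','nest']:
    print(c,q,[(np.round(d['location'],0).tolist(),round(d['score'],2)) for d in tip_of(c,q)][:3])
cv2.imwrite('pics/c2.png',np.hstack([cv2.resize(b[100:240,120:260],(400,400),interpolation=cv2.INTER_CUBIC),cv2.resize(a[100:240,250:390],(400,400),interpolation=cv2.INTER_CUBIC)]))
E
```

```text
t 6.13 tcp [ 549.  -230.9  250.6] F [1.3 1.2 0.9] w 85.4
scene front [([471.0, 158.0, 103.0], 0.9)]
scene nest [([526.0, 125.0, 37.0], 0.56)]
top front [([469.0, 160.0, 98.0], 0.92)]
top nest [([524.0, 124.0, 36.0], 0.75), ([468.0, 414.0, 1.0], 0.69)]
```

View pics/c2.png

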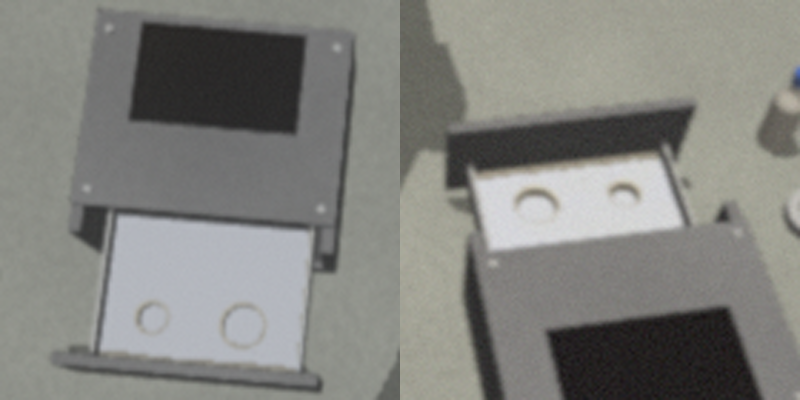

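jog_arm(plan="1 0.01 -0.012 -0.03 0.6;1 0.01 -0.012 -0.03 0.6;1 0.007 -0.008 -0.03 0;1 0 0 -0.03 0;1 0 0 -0.02 0;1 0 0 0 0")

```text
clock: 6.93
ee_pos: [579.8, -252.7, 112.3]
tool_rot: [[0.864, 0.503, 0.017], [0.504, -0.864, -0.008], [0.011, 0.016, -1.0]]
ft_force: [-0.7, 0.5, -0.7]
gripper_width: 85.6
```

jog_arm(plan="1 -0.001 -0.01 0 0;1 0 -0.005 -0.005 0;1 0 0 0 0")

```text
clock: 7.18
ee_pos: [580.3, -267.0, 110.7]
tool_rot: [[0.862, 0.506, 0.02], [0.506, -0.862, -0.009], [0.013, 0.018, -1.0]]
ft_force: [-0.4, -0.5, 0.1]
gripper_width: 85.5
```

```bash
python3 - <<'E'
from h import *
s=st(); print(np.round(s['tool_rot'],3)); a=snap('scene','s3.png'); b=snap('top','t3.png')
cv2.imwrite('pics/c3.png',np.hstack([cv2.resize(b[160:230,305:375],(400,400),interpolation=cv2.INTER_CUBIC),cv2.resize(a[180:250,130:200],(400,400),interpolation=cv2.INTER_CUBIC)]))
print('nest',bp('top',205.25,213.25,50))
p=s['ee_pos'];print(pr('scene',p),pr('top',p),pr('scene',(579,-267.5,58)),pr('top',(579,-267.5,58)))
E
```

```text
t 7.18 tcp [ 580.3 -267.   110.7] F [-0.4 -0.5  0.1] w 85.5
[[ 0.862  0.506  0.02 ]
 [ 0.506 -0.862 -0.009]
 [ 0.013  0.018 -1.   ]]
nest [525.34471581 118.0516333   50.        ]
[156.15310251 201.76775962] [346.82984811 192.28452041] [160.56952731 211.6745178 ] [342.02019577 196.06314819]
```

View pics/c3.png

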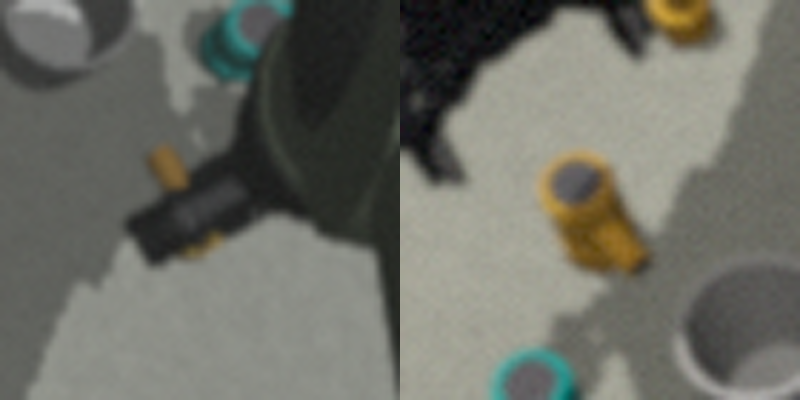

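jog_arm(plan="1 -0.001 0 -0.03 0;1 0 0 -0.03 0;1 0 0 -0.02 0;1 0 0 -0.005 0;1 0 0 0 0")

```text
clock: 7.7
ee_pos: [583.4, -267.5, 30.6]
tool_rot: [[0.862, 0.505, 0.032], [0.506, -0.863, -0.012], [0.021, 0.027, -0.999]]
ft_force: [0.1, -0.3, -0.6]
gripper_width: 85.7
```

jog_arm(plan="1 -0.003 0 -0.005 0;1 -0.001 0 -0.002 0;1 0 0 0 0")

```text
clock: 7.95
ee_pos: [580.6, -267.9, 26.5]
tool_rot: [[0.862, 0.505, 0.035], [0.506, -0.862, -0.014], [0.023, 0.03, -0.999]]
ft_force: [0.3, -0.7, 0.4]
gripper_width: 85.5
```

jog_arm(plan="-1 0 0 0 0;-1 0 0 0 0;-1 0 0 0 0;-1 0 0 0 0;-1 0 0 0 0;-1 0 0 0 0;-1 0 0 0 0;-1 0 0 0 0")

```text
clock: 8.62
ee_pos: [581.9, -268.4, 30.0]
tool_rot: [[0.862, 0.505, 0.039], [0.506, -0.863, -0.015], [0.026, 0.032, -0.999]]
ft_force: [-0.3, 0.0, -0.5]
gripper_width: 31.8
```

```bash
python3 - <<'E'
from h import *
s=st(); print(np.round(s['tool_rot'],3)); a=snap('scene','s4.png'); b=snap('top','t4.png')
cv2.imwrite('pics/c4.png',np.hstack([cv2.resize(b[160:230,305:375],(400,400),interpolation=cv2.INTER_CUBIC),cv2.resize(a[180:250,130:200],(400,400),interpolation=cv2.INTER_CUBIC)]))
E
```

```text
t 8.62 tcp [ 581.9 -268.4   30. ] F [-0.3  0.  -0.5] w 31.8
[[ 0.862  0.505  0.039]
 [ 0.506 -0.863 -0.015]
 [ 0.026  0.032 -0.999]]
```

View pics/c4.png

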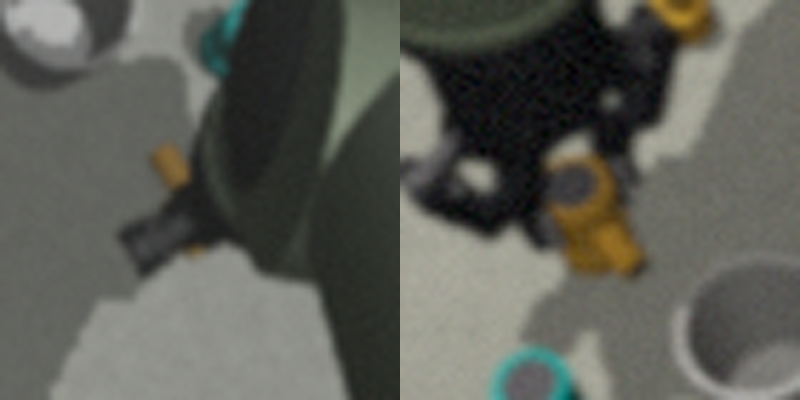

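jog_arm(plan="-1 0 0 0.01 0;-1 0 0 0.03 0;-1 0 0 0.03 0;-1 0 0 0.03 0;-1 0 0 0.03 0;-1 0 0 0.01 0;-1 0 0 0 0")

```text
clock: 9.3
ee_pos: [579.1, -267.1, 177.2]
tool_rot: [[0.862, 0.505, 0.035], [0.506, -0.862, -0.013], [0.023, 0.029, -0.999]]
ft_force: [0.7, -0.2, -3.2]
gripper_width: 31.1
```

jog_arm(plan="-1 -0.004 0.03 0 -0.5;-1 -0.005 0.037 0 -0.5;-1 -0.005 0.037 0 -0.5;-1 -0.005 0.037 0 -0.5;-1 -0.005 0.037 0 -0.5;-1 -0.005 0.037 0 -0.5;-1 -0.005 0.037 0 -0.5;-1 -0.005 0.037 0 -0.5")

```text
clock: 9.97
ee_pos: [532.0, 22.1, 169.8]
tool_rot: [[0.997, 0.079, 0.017], [0.079, -0.996, -0.031], [0.015, 0.032, -0.999]]
ft_force: [0.7, 0.5, -2.9]
gripper_width: 31.1
```

jog_arm(plan="-1 0 0.03 0 -0.5;-1 0 0.03 0 -0.5;-1 -0.002 0.02 0 -0.3;-1 -0.002 0.01 0 0;-1 0 0 0 0")

```text
clock: 10.38
ee_pos: [522.1, 125.9, 163.9]
tool_rot: [[0.998, -0.056, 0.005], [-0.056, -0.998, -0.032], [0.007, 0.031, -0.999]]
ft_force: [0.0, 0.3, -3.1]
gripper_width: 31.6
```

```bash
python3 - <<'E'
from h import *
a=cv2.imread('pics/s2.png'); b=cv2.imread('pics/t2.png')
for n,c in (('scene',a),('top',b)):
    x,y=pr(n,(525,118,50)); x,y=int(x),int(y); print(n,x-16,y-16)
    z=cv2.resize(c[y-16:y+16,x-16:x+16],(384,384),interpolation=cv2.INTER_CUBIC); cv2.imwrite(f'pics/n_{n}.png',z)
    # project circle
    for ctr in [(525,118,50)]:
        for t in np.linspace(0,2*np.pi,24,endpoint=False):
            q=pr(n,(ctr[0]+20.5*np.cos(t),ctr[1]+20.5*np.sin(t),50)); 
            cv2.circle(z,tuple(int(v) for v in ((q-[x-16,y-16]+.5)*12)),2,(0,0,255),-1)
    cv2.imwrite(f'pics/n_{n}.png',z)
cv2.imwrite('pics/n.png',np.hstack([cv2.imread('pics/n_top.png'),cv2.imread('pics/n_scene.png')]))
snap('scene','s5.png');snap('top','t5.png')
E
```

```text
scene 280 154
top 189 197
```

View pics/n.png

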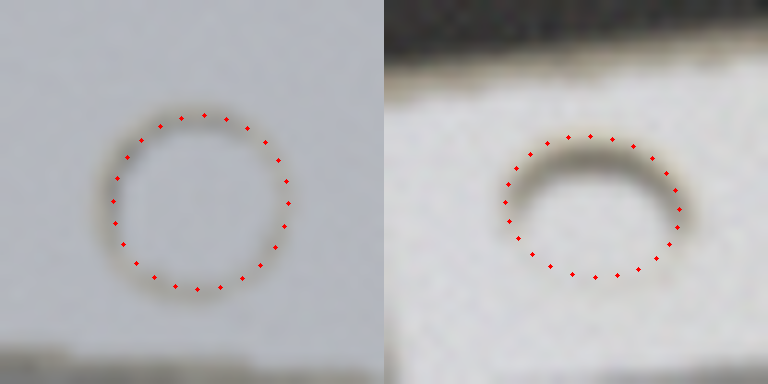

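View pics/s5.png

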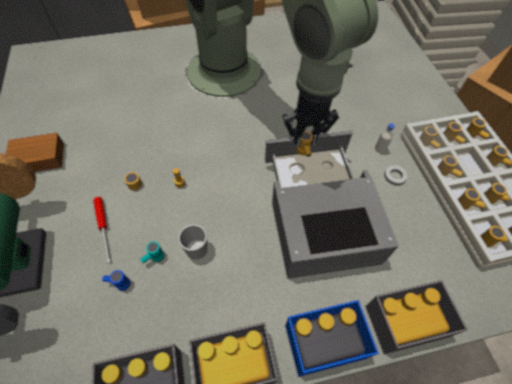

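```bash
python3 - <<'E'
from h import *
a=cv2.imread('pics/s5.png'); b=cv2.imread('pics/t5.png')
s=st()
p=s['ee_pos']
for n,c in (('scene',a),('top',b)):
    x,y=pr(n,p+[0,0,0]); x,y=int(x),int(y); print(n,x-20,y-20)
    z=cv2.resize(c[y-20:y+20,x-20:x+20],(400,400),interpolation=cv2.INTER_CUBIC); cv2.imwrite(f'pics/n_{n}.png',z)
cv2.imwrite('pics/n5.png',np.hstack([cv2.imread('pics/n_top.png'),cv2.imread('pics/n_scene.png')]))
b2=cv2.imread('pics/t2.png')
cv2.imwrite('pics/dr.png',np.vstack([cv2.resize(q[205:245,130:250],(720,240),interpolation=cv2.INTER_CUBIC) for q in (b2,b)]))
E
```

```text
t 10.48 tcp [522.6 123.1 164.1] F [ 0.2 -0.6 -2.9] w 31.1
scene 283 123
top 177 188
```

View pics/n5.png

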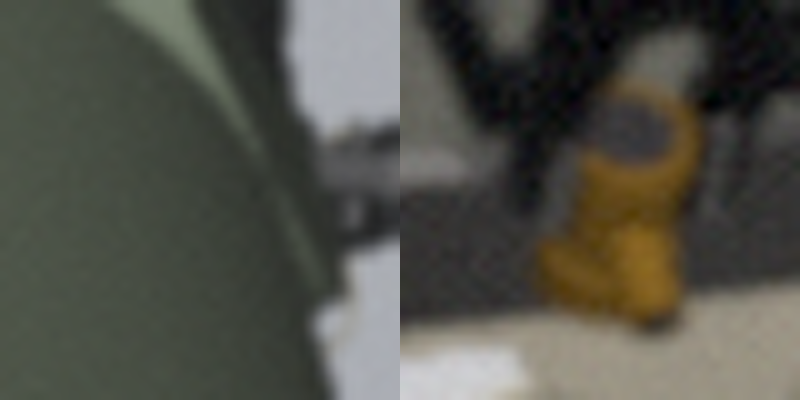

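View pics/dr.png

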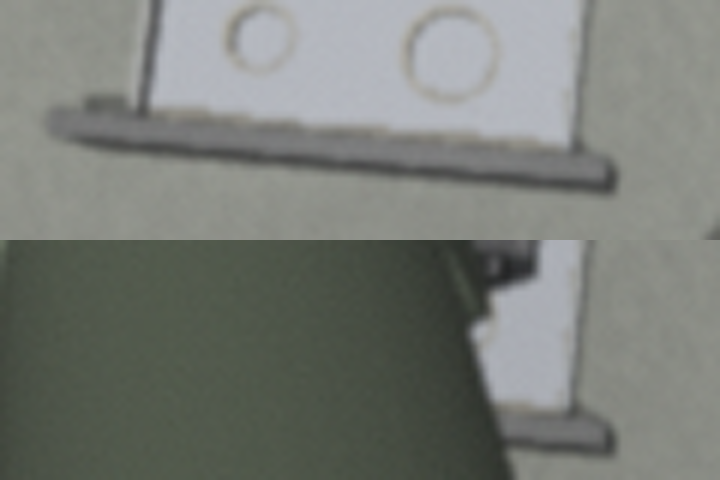

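```bash
python3 - <<'E'
from h import *
print(bp('scene',306.5,135.5,192))
for zz in (134,143,152,192):
    q=pr('scene',(522.6,123.1,zz)); print(zz,(q-[283,123]+.5)*10+[400,0])
# silhouettes of model with axis
a=cv2.imread('pics/s5.png')
def draw(c,ax,fn):
    z=cv2.resize(a[113:153,283:323],(800,800),interpolation=cv2.INTER_CUBIC)
    for h,r,col in ((0,18,(0,0,255)),(18,18,(0,255,255)),(58,16.5,(0,255,0))):
        ctr=np.array(c)+np.array(ax)*h
        for t in np.linspace(0,2*np.pi,40,endpoint=False):
            q=pr('scene',ctr+[r*np.cos(t),r*np.sin(t),0]); cv2.circle(z,tuple(int(v) for v in ((q-[283,113]+.5)*20)),2,col,-1)
    cv2.imwrite(fn,z[:600])
draw((522.6,123.1,134),(0,0,1),'pics/m1.png')
f=lambda x,y:(130+(x+.5)/6-.5,205+(y-240+.5)/6-.5)
print(bp('top',*f(612,440),118), bp('top',*f(575,405),66))
f=lambda x,y:(130+(x+.5)/6-.5,205+(y+.5)/6-.5)
print(bp('top',*f(615,178),118), bp('top',*f(575,144),66))
E
```

```text
[520.33003026 128.31355247 192.        ]
134 [594.62479637 285.97615475]
143 [598.79521555 264.3705285 ]
152 [603.03521804 242.40441308]
192 [622.76854975 140.17224626]
[453.79982794  39.40265398 118.        ] [472.26425095  58.98425246  66.        ]
[463.28816875  38.32615738 118.        ] [481.8506228   59.23936428  66.        ]
```

View pics/m1.png

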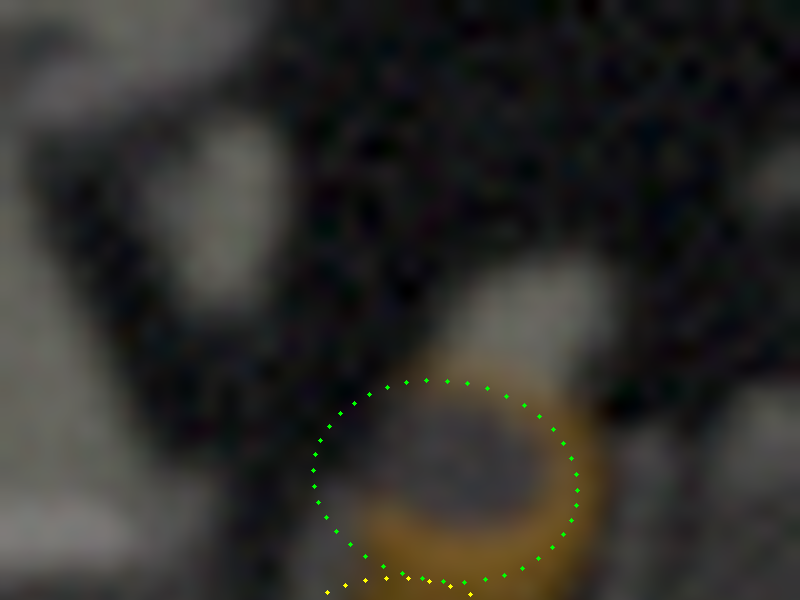

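jog_arm(plan="-1 -0.005 -0.003 -0.015 0;-1 0 0 -0.02 0;-1 0 0 -0.015 0;-1 0 0 0 0;-1 0 0 0 0")

```text
clock: 10.9
ee_pos: [518.1, 112.7, 111.5]
tool_rot: [[0.998, -0.065, 0.005], [-0.064, -0.997, -0.036], [0.007, 0.035, -0.999]]
ft_force: [0.4, -0.3, -2.2]
gripper_width: 31.3
```

jog_arm(plan="-1 -0.001 0.006 -0.004 0;-1 0 0.001 -0.004 0;-1 0 0 0 0;-1 0 0 0 0")

```text
clock: 11.23
ee_pos: [518.2, 118.8, 104.7]
tool_rot: [[0.998, -0.067, 0.007], [-0.067, -0.997, -0.036], [0.009, 0.035, -0.999]]
ft_force: [-0.0, -0.7, -2.6]
gripper_width: 31.3
```

```bash
python3 - <<'E'
from h import *
s=st(); a=snap('scene','s6.png')
st()
p=s['ee_pos']
x0,y0=275,130
z=cv2.resize(a[y0:y0+50,x0:x0+60],None,fx=13,fy=12,interpolation=cv2.INTER_CUBIC)
def circ(c,r,col):
    for t in np.linspace(0,2*np.pi,60,endpoint=False):
        q=pr('scene',np.array(c)+[r*np.cos(t),r*np.sin(t),0]); cv2.circle(z,tuple(int(v) for v in ((q-[x0,y0]+.5)*[13,12])),1,col,-1)
c=p+[-1.5,0,-30]
circ(c,18,(0,0,255)); circ(c+[0,0,58],16.5,(0,255,0)); circ((515.7,119.2,50),20.5,(255,0,255))
cv2.imwrite('pics/m6.png',z)
E
```

```text
t 11.23 tcp [518.2 118.8 104.7] F [-0.  -0.7 -2.6] w 31.3
t 11.28 tcp [518.2 118.7 104.7] F [-0.1  1.2 -2.8] w 31.3
```

View pics/m6.png

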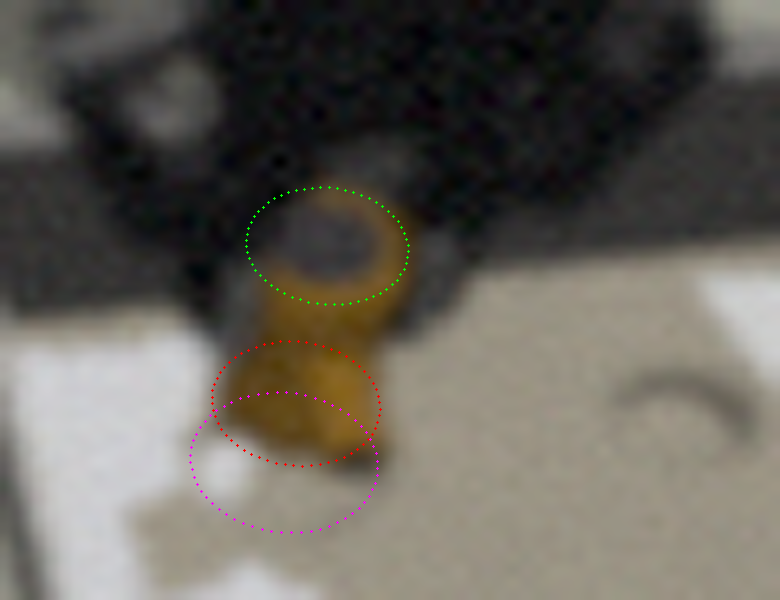

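```bash
python3 - <<'E'
from h import *
a=cv2.imread('pics/s6.png')
x0,y0=283,140
z=cv2.resize(a[y0:y0+40,x0:x0+40],None,fx=14,fy=14,interpolation=cv2.INTER_CUBIC).astype(float)
z=np.clip(255*(z/255)**0.5,0,255).astype(np.uint8)
cv2.imwrite('pics/m7.png',z)
# grid ticks
E
```

```text
(no output)
```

View pics/m7.png

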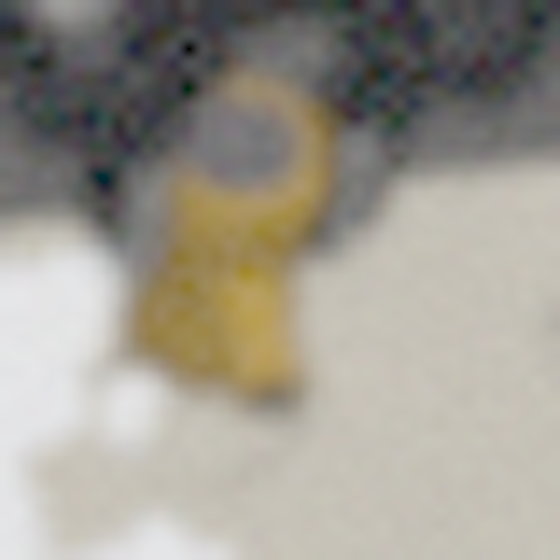

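jog_arm(plan="-1 0 0.001 -0.01 0;-1 0 0.001 -0.006 0;-1 0 0 0 0")

```text
clock: 11.53
ee_pos: [518.8, 121.1, 88.1]
tool_rot: [[0.998, -0.067, 0.009], [-0.067, -0.997, -0.035], [0.011, 0.034, -0.999]]
ft_force: [-0.7, -0.6, -2.8]
gripper_width: 31.3
```

jog_arm(plan="-1 -0.001 -0.0015 -0.004 0;-1 0 0 -0.003 0;-1 0 0 0 0")

```text
clock: 11.78
ee_pos: [517.4, 119.5, 79.8]
tool_rot: [[0.998, -0.067, 0.008], [-0.066, -0.997, -0.035], [0.01, 0.035, -0.999]]
ft_force: [-0.5, -0.0, -2.4]
gripper_width: 31.6
```

jog_arm(plan="-1 0 0 -0.002 0;-1 0 0 -0.002 0")

```text
clock: 11.95
ee_pos: [517.5, 119.4, 75.6]
tool_rot: [[0.998, -0.067, 0.008], [-0.067, -0.997, -0.035], [0.01, 0.035, -0.999]]
ft_force: [-0.1, 0.1, -2.7]
gripper_width: 31.4
```

Below the rim with no contact force: it is entering.

jog_arm(plan="-1 0 0 -0.002 0;-1 0 0 -0.002 0")

```text
clock: 12.12
ee_pos: [517.6, 119.4, 71.4]
tool_rot: [[0.998, -0.067, 0.008], [-0.067, -0.997, -0.035], [0.01, 0.035, -0.999]]
ft_force: [-0.3, 0.4, -2.2]
gripper_width: 31.5
```

jog_arm(plan="-1 0 0 -0.0015 0;-1 0 0 -0.0015 0")

```text
clock: 12.28
ee_pos: [517.6, 119.4, 68.0]
tool_rot: [[0.998, -0.067, 0.008], [-0.067, -0.997, -0.035], [0.011, 0.034, -0.999]]
ft_force: [-0.0, -0.2, -2.9]
gripper_width: 31.2
```

jog_arm(plan="-1 0 0 -0.001 0;-1 0 0 -0.001 0")

```text
clock: 12.45
ee_pos: [517.7, 119.4, 65.8]
tool_rot: [[0.998, -0.067, 0.008], [-0.067, -0.997, -0.035], [0.011, 0.034, -0.999]]
ft_force: [-0.3, -2.5, 18.4]
gripper_width: 31.3
```

jog_arm(plan="-1 0 0 -0.001 0;-1 0 0 -0.001 0")

```text
clock: 12.62
ee_pos: [520.1, 119.2, 65.8]
tool_rot: [[0.998, -0.068, 0.013], [-0.067, -0.997, -0.035], [0.016, 0.034, -0.999]]
ft_force: [-0.3, -2.6, 17.6]
gripper_width: 31.4
```

jog_arm(plan="0.2 0 0 0.0005 0;0.2 0 0 0 0;0.2 0 0 0 0;0.2 0 0 0 0")

```text
clock: 12.95
ee_pos: [521.2, 119.4, 67.2]
tool_rot: [[0.998, -0.068, 0.016], [-0.068, -0.997, -0.034], [0.018, 0.033, -0.999]]
ft_force: [0.1, -0.3, 0.3]
gripper_width: 51.1
```

Released with zero force. Rising straight up.

jog_arm(plan="0.2 0 0 0.01 0;0.2 0 0 0.02 0;0.2 0 0 0.03 0;0.2 0 0 0.04 0;0.2 0 0 0.04 0;-1 -0.02 -0.03 0.02 0;-1 -0.03 -0.03 0 0;-1 -0.03 -0.03 0 0")

```text
clock: 13.62
ee_pos: [440.1, 33.4, 236.4]
tool_rot: [[0.998, -0.06, 0.016], [-0.059, -0.998, -0.032], [0.018, 0.031, -0.999]]
ft_force: [1.1, -0.4, -0.1]
gripper_width: 15.4
```

jog_arm(plan="-1 -0.02 -0.035 0 0;-1 0 -0.04 0 0;-1 0 -0.04 0 0;-1 0 -0.04 0 0;-1 0 0 0 0")

```text
clock: 14.03
ee_pos: [411.5, -131.4, 241.9]
tool_rot: [[0.998, -0.06, 0.022], [-0.06, -0.998, -0.032], [0.024, 0.03, -0.999]]
ft_force: [-1.2, -0.2, -0.7]
gripper_width: 0.3
```

```bash
python3 - <<'E'
from h import *
s=st(); print(np.round(s['tool_rot'],3));a=snap('scene','s8.png'); b=snap('top','t8.png')
for c in ['scene','top']:
  for q in ['front','sample']:
    print(c,q,[(np.round(d['location'],0).tolist(),round(d['score'],2)) for d in tip_of(c,q)][:3])
cv2.imwrite('pics/c8.png',np.hstack([cv2.resize(b[180:240,140:240],(400,240),interpolation=cv2.INTER_CUBIC),cv2.resize(a[120:180,255:355],(400,240),interpolation=cv2.INTER_CUBIC)]))
E
```

```text
t 14.03 tcp [ 411.5 -131.4  241.9] F [-1.2 -0.2 -0.7] w 0.3
[[ 0.998 -0.06   0.022]
 [-0.06  -0.998 -0.032]
 [ 0.024  0.03  -0.999]]
scene front [([461.0, 164.0, 99.0], 0.93)]
scene sample [([516.0, 120.0, 37.0], 0.57), ([733.0, -380.0, 2.0], 0.56)]
top front []
top sample [([512.0, 116.0, 35.0], 0.73), ([672.0, -293.0, 0.0], 0.62), ([731.0, -379.0, 2.0], 0.58)]
```

View pics/c8.png

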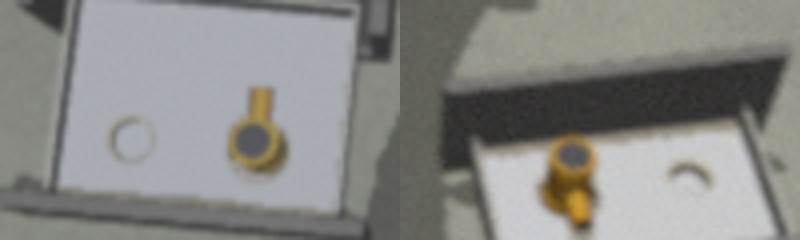

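jog_arm(plan="-1 0.006 0.04 0 0;-1 0.005 0.04 0 0;-1 0 0.04 0 0;-1 0 0.04 0 0;-1 0 0.04 0 0;-1 0 0.04 0 0;-1 -0.004 0.03 -0.01 0;-1 -0.004 0.01 -0.02 0")

```text
clock: 15.0
ee_pos: [413.2, 172.3, 214.0]
tool_rot: [[0.999, -0.046, 0.027], [-0.045, -0.999, -0.026], [0.028, 0.025, -0.999]]
ft_force: [0.5, 0.6, -0.9]
gripper_width: 0.0
```

jog_arm(plan="-1 0 -0.003 -0.03 0;-1 0 -0.003 -0.03 0;-1 0 -0.002 -0.03 0;-1 0 0 -0.01 0;-1 0 0 0 0")

```text
clock: 15.42
ee_pos: [407.8, 174.8, 108.1]
tool_rot: [[0.999, -0.026, 0.026], [-0.026, -0.999, -0.022], [0.026, 0.022, -0.999]]
ft_force: [-0.5, -0.6, -0.1]
gripper_width: -0.3
```

jog_arm(plan="-1 0.01 -0.005 -0.006 -0.3;-1 0.01 -0.005 -0.004 -0.2;-1 0.007 -0.003 0 0;-1 0.003 0 0 0;-1 0 0 0 0")

```text
clock: 15.83
ee_pos: [441.2, 162.7, 99.4]
tool_rot: [[0.996, -0.08, 0.026], [-0.08, -0.997, -0.023], [0.028, 0.02, -0.999]]
ft_force: [-0.5, -0.4, 0.6]
gripper_width: -0.0
```

jog_arm(plan="-1 0.002 0 0 0;-1 0.002 0 0 0;-1 0.002 0 0 0;-1 0.002 0 0 0;-1 0.002 0 0 0;-1 0.002 0 0 0")

```text
clock: 16.33
ee_pos: [454.5, 163.0, 101.2]
tool_rot: [[0.996, -0.08, 0.028], [-0.079, -0.997, -0.021], [0.029, 0.019, -0.999]]
ft_force: [-1.3, -1.0, -0.5]
gripper_width: -0.1
```

jog_arm(plan="-1 0.003 0 -0.0005 0;-1 0.003 -0.0002 -0.0005 0;-1 0.003 -0.0002 -0.0005 0;-1 0.003 -0.0002 -0.0005 0")

```text
clock: 16.67
ee_pos: [467.3, 162.5, 99.1]
tool_rot: [[0.996, -0.079, 0.027], [-0.079, -0.997, -0.021], [0.029, 0.019, -0.999]]
ft_force: [-1.6, 0.1, 0.5]
gripper_width: -0.2
```

jog_arm(plan="-1 0.004 -0.0003 -0.0005 0;-1 0.004 -0.0003 -0.0005 0;-1 0.004 -0.0003 -0.0005 0;-1 0.004 -0.0003 -0.0005 0")

```text
clock: 17.0
ee_pos: [484.5, 161.2, 96.6]
tool_rot: [[0.997, -0.079, 0.026], [-0.079, -0.997, -0.022], [0.028, 0.02, -0.999]]
ft_force: [-2.2, 0.4, 1.7]
gripper_width: -0.1
```

jog_arm(plan="-1 0.004 -0.0003 0.0003 0;-1 0.004 -0.0003 0.0003 0;-1 0.004 -0.0003 0 0;-1 0.004 -0.0003 0 0;-1 0.004 -0.0003 0 0;-1 0.004 -0.0003 0 0")

```text
clock: 17.5
ee_pos: [510.4, 159.3, 96.8]
tool_rot: [[0.997, -0.079, 0.024], [-0.078, -0.997, -0.022], [0.026, 0.02, -0.999]]
ft_force: [-3.1, 0.6, 1.5]
gripper_width: -0.3
```

jog_arm(plan="-1 0.004 -0.0003 0 0;-1 0.004 -0.0003 0 0;-1 0.004 -0.0003 0 0;-1 0.004 -0.0003 0 0;-1 0.004 -0.0003 0 0")

```text
clock: 17.92
ee_pos: [532.2, 157.7, 96.8]
tool_rot: [[0.997, -0.079, 0.024], [-0.078, -0.997, -0.022], [0.025, 0.02, -0.999]]
ft_force: [-4.7, 0.9, 1.2]
gripper_width: -0.1
```

jog_arm(plan="-1 0.003 -0.0002 0 0;-1 0.003 -0.0002 0 0;-1 0.003 -0.0002 0 0;-1 0.003 -0.0002 0 0;-1 0.003 -0.0002 0 0;-1 0.003 -0.0002 0 0;-1 0.002 -0.0002 0 0")

```text
clock: 18.5
ee_pos: [554.2, 156.1, 96.8]
tool_rot: [[0.997, -0.079, 0.023], [-0.078, -0.997, -0.022], [0.025, 0.02, -0.999]]
ft_force: [-5.7, 0.4, 4.0]
gripper_width: 0.1
```

jog_arm(plan="-1 0.0015 0 0 0;-1 0.0015 0 0 0;-1 0.0015 0 0 0;-1 0.0015 0 0 0")

```text
clock: 18.83
ee_pos: [560.7, 155.7, 96.8]
tool_rot: [[0.997, -0.079, 0.022], [-0.078, -0.997, -0.023], [0.024, 0.021, -0.999]]
ft_force: [-5.7, 0.7, 2.7]
gripper_width: -0.0
```

jog_arm(plan="-1 0.0015 0 0 0;-1 0.0015 0 0 0")

```text
clock: 19.0
ee_pos: [563.6, 155.5, 96.8]
tool_rot: [[0.997, -0.079, 0.021], [-0.078, -0.997, -0.023], [0.023, 0.021, -1.0]]
ft_force: [-7.1, 0.4, 4.2]
gripper_width: 0.2
```

jog_arm(plan="-1 0.0015 0 0 0;-1 0.0015 0 0 0")

```text
clock: 19.17
ee_pos: [566.4, 155.3, 96.8]
tool_rot: [[0.997, -0.079, 0.02], [-0.078, -0.997, -0.024], [0.022, 0.022, -1.0]]
ft_force: [-6.4, -0.2, 3.0]
gripper_width: -0.1
```

jog_arm(plan="-1 0.0015 0 0 0")

```text
clock: 19.25
ee_pos: [567.8, 155.2, 96.8]
tool_rot: [[0.997, -0.079, 0.02], [-0.078, -0.997, -0.024], [0.022, 0.022, -1.0]]
ft_force: [-6.1, 1.1, 3.6]
gripper_width: -0.2
```

jog_arm(plan="-1 0.0015 0 0 0")

```text
clock: 19.33
ee_pos: [568.7, 155.1, 96.7]
tool_rot: [[0.997, -0.079, 0.018], [-0.078, -0.997, -0.024], [0.02, 0.023, -1.0]]
ft_force: [-15.0, 1.4, 9.9]
gripper_width: -0.2
```

On the buffer at 15 N. A hair more, then a slow retreat so the latch catches.

jog_arm(plan="-1 0.001 0 0 0")

```text
clock: 19.42
ee_pos: [568.6, 155.1, 96.6]
tool_rot: [[0.997, -0.079, 0.016], [-0.078, -0.997, -0.025], [0.018, 0.024, -1.0]]
ft_force: [-14.8, 1.1, 10.5]
gripper_width: -0.5
```

jog_arm(plan="-1 -0.002 0 0 0;-1 -0.003 0 0 0;-1 -0.003 0 0 0;-1 -0.003 0 0 0")

```text
clock: 19.75
ee_pos: [557.7, 155.6, 96.7]
tool_rot: [[0.997, -0.078, 0.016], [-0.078, -0.997, -0.024], [0.018, 0.023, -1.0]]
ft_force: [0.3, 0.0, -0.6]
gripper_width: -0.2
```

jog_arm(plan="-1 -0.003 0 0 0;-1 -0.003 0 0 0;-1 -0.003 0 0 0;-1 -0.003 0 0 0")

```text
clock: 20.08
ee_pos: [546.0, 154.8, 97.0]
tool_rot: [[0.997, -0.079, 0.019], [-0.079, -0.997, -0.024], [0.021, 0.023, -1.0]]
ft_force: [-0.3, -0.1, 0.3]
gripper_width: -0.1
```

No force on the fingers: the drawer stayed behind. Clearing away and checking.

jog_arm(plan="-1 -0.03 0 0.01 0;-1 -0.03 0 0.03 0;-1 -0.02 0 0.03 0;-1 0 -0.03 0.03 0;-1 0 -0.04 0.01 0;-1 0 -0.04 0 0;-1 0 -0.04 0 0;-1 0 -0.04 0 0")

```text
clock: 20.75
ee_pos: [459.6, -33.2, 210.8]
tool_rot: [[0.998, -0.064, 0.024], [-0.064, -0.998, -0.023], [0.025, 0.021, -0.999]]
ft_force: [1.6, 0.5, 0.2]
gripper_width: -0.1
```

jog_arm(plan="-1 0 -0.04 0 0;-1 0 -0.04 0 0;-1 0 0 0 0;-1 0 0 0 0;-1 0 0 0 0;-1 0 0 0 0")

```text
clock: 21.25
ee_pos: [457.0, -126.0, 212.3]
tool_rot: [[0.997, -0.077, 0.027], [-0.076, -0.997, -0.026], [0.029, 0.024, -0.999]]
ft_force: [1.0, -0.5, -0.2]
gripper_width: -0.0
```

```bash
python3 - <<'E'
from h import *
st();a=snap('scene','s9.png'); b=snap('top','t9.png')
for c in ['scene','top']:
  for q in ['front','sample']:
    print(c,q,[(np.round(d['location'],0).tolist(),round(d['score'],2)) for d in tip_of(c,q)][:3])
cv2.imwrite('pics/c9.png',np.hstack([cv2.resize(b[110:230,120:270],(400,320),interpolation=cv2.INTER_CUBIC),cv2.resize(a,(400,300))[:,:].copy() if 0 else cv2.resize(a,(427,320))[:,:400]]))
E
```

```text
t 21.25 tcp [ 457.  -126.   212.3] F [ 1.  -0.5 -0.2] w -0.0
scene front [([567.0, 152.0, 103.0], 0.6)]
scene sample [([673.0, -293.0, 2.0], 0.68), ([571.0, -426.0, 3.0], 0.65), ([730.0, -382.0, 3.0], 0.62)]
top front [([568.0, 160.0, 97.0], 0.76)]
top sample [([670.0, -293.0, -0.0], 0.75), ([623.0, 111.0, 37.0], 0.58), ([731.0, -380.0, 0.0], 0.53)]
```

View pics/c9.png

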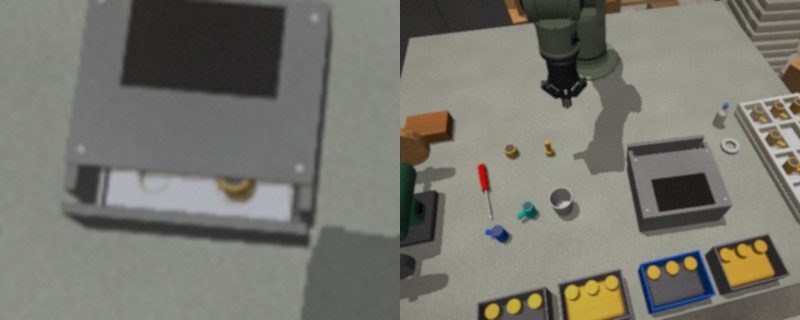

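```bash
python3 - <<'E'
import cv2,numpy as np
a=cv2.imread('pics/t0.png') if 0 else cv2.imread('pics/top0.png'); b=cv2.imread('pics/t9.png')
cv2.imwrite('pics/d9.png',np.hstack([cv2.resize(q[165:205,140:245],(400,160*1),interpolation=cv2.INTER_CUBIC) for q in (a,b)]))
E
```

```text
(no output)
```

View pics/d9.png

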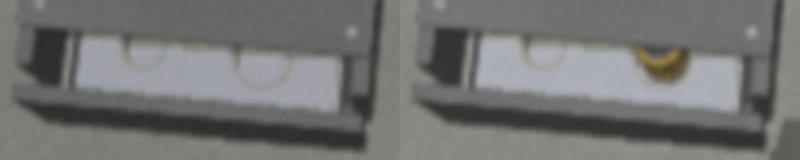

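The front is in the same place as at the start, and the tap body is in its nest, partly under the cabinet top. The bystanders have not moved, and the arm is clear.

```bash
python3 - <<'E'
from h import *
st(); print(job_done())
E
```

```text
t 21.55 tcp [ 457.2 -125.9  212.2] F [ 0.7 -0.   0. ] w -0.1
the job is handed in; nothing more can be done
None
```

The job is done and handed in at about 21.6 s: the brass tap body is in the larger nest and the drawer is latched shut.

- **Opening:** I pressed the front gently until it met the buffer at about 16 N along the push (about 19 N in total), then backed off, and the drawer sprang open.
- **Placing:** I gripped the tap body by the barrel and lowered it into the larger nest. It met the floor at the expected height with about 18 N downward, which is about 21 N once its own weight is counted. I let go, and the pictures showed it upright in the nest.
- **Closing:** I pushed the drawer in slowly to the buffer, at about 15 N along the push (about 18 N in total). It stayed shut when I withdrew.

**Last checks:** About two seconds after letting go, the front showed at x ≈ 567–568, against 568–570 at the start. The top picture showed the tap body still in its nest, with the bystanders where they were. The arm was clear and felt no force.

**What disagreed or went less than perfectly:**
- The two cameras differed by about 2–3 mm on the tap body's position.
- The tool leaned about 2° during the work, and the tap body still went in without side force.
- My first nest measurement was taken while the drawer was still sliding. I corrected it by about 10 mm before lowering the tap body.

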